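# Fetch the blade dispenser from the blocked drawer

### The arm

A 7-joint arm with a two-finger parallel gripper is mounted at the origin on a cart in front of the work surface, level with it; the furniture and walls round the work are solid. World frame = base frame: x ahead of the robot, y to its left, z up, the work surface at z = 0. Lengths are in m, angles in rad, forces in N, time in s.
With the tool pointing down it reaches from about 0.35 to 0.775 m from the base axis. Payload 3.1 kg.
Tool frame: the origin (TCP) lies midway between the tips of the shut fingers; the grasp point (between the pads) lies robot.hold_point_z behind it (robot.hold_point_z is the distance from the TCP to the grasp point, in m); z points along the fingers, x is the direction in which the jaws open and shut, and the axes are right-handed (so a half turn about z gives the same grasp; the last joint's range is limited). The gripper opens to 85 mm and grips with 20 to 120 N. Pads are 22 mm wide; open, the fingers measure 114 mm over their backs; the gripper's body (76 mm by 85 mm) begins 54 mm behind the grasp point. The pads swing forward as they close: fully open they stand 13 mm farther back than shut.
Start: joints at [1.293, 0.311, 0.014, 1.512, -0.004, 1.319, -0.027], TCP at [0.129, -0.535, 0.208] pointing down, gripper open.
Joint ranges: [-2.7, 2.7], [-0.3, 1.91], [-1.27, 1.3], [0.12, 2.57], [-1.44, 4.58], [0.2, 2.03], [-3.05, 3.05]. Speed limits (rad/s): [2.79, 2.79, 3.14, 3.14, 3.14, 3.14, 3.14].

### API

Orientations are given as [roll, pitch, yaw] about the fixed x, y, z axes, in that order (R = Rz(yaw) Ry(pitch) Rx(roll)).
In Python, from cell import robot gives the robot as it stands. Calls block until the motion is done:
- robot.goto(position, orientation): joint-space move of the TCP to a pose.
- robot.line_to(position, rotation=None, speed=0.15, stop_force=None): straight line of the TCP; rotation=None keeps the orientation; speed is the mean speed in m/s. With stop_force (N) it stops when the force on the tool has changed by that much, and returns True; else False.
- robot.goto_joints(angles): joint-space move.
- robot.move_gripper(opening, grasp_force=None): finger opening in m; grasp_force is the grip in N (None keeps the last); returns when the fingers have stopped.
- robot.dwell(seconds).
- robot.solve_ik(position, orientation): joint angles nearest the present ones, or None.
- robot.get_state(): the state.
- robot.get_image(name): name is "scene" or "side" or "wrist"; returns a dict with "color" (420x560x3 uint8, blue, green, red), "fx", "fy", "cx", "cy" (pixels), "k1" (the pictures are not rectified: a ray, as slopes to the right and down, at radius r is drawn at 1 + k1 r^2 times it, then the intrinsics apply), "extrinsics" (4x4, takes a point from world to camera coordinates). Camera axes: x right, y down, z forward; pixel columns grow to the right and rows downward; lengths in m; the calibration is good to about 2 mm. A picture is of the moment at which its call begins. There is no depth.
A pose or a line that the arm cannot do raises robot.Unreachable and nothing moves.
- robot.hand_in(): hands the job in, once; it reports no verdict.
Trained networks look in the newest picture that a camera, given by its name, has taken for a name from the list of things; names that differ only in an ending like _2 or _b are one class to them, and where a whole thing is asked for, a point or a joint stands for the part that bears it (a point fixed in the world has none). Each returns a list of dicts, best first, with "conf" (0 to 1); they miss things now and then, are a little off and sometimes report something else, mostly with a low value. They report only what shows in the picture. A call takes as long as a camera call. They do not tell look-alikes from the thing itself.
- robot.boxes_of(camera, target): "pixel" ([column, row] in pixels, amid what is visible of it).
- robot.silhouettes(camera, target): "region" (420x560 bool, what is visible of it) and "pixel" ([column, row] in pixels, amid what is visible of it).
- robot.pinpoint(camera, target): "pixel" ([column, row] in pixels: a listed point, or the origin of a listed thing).
The state is a dict: "time_s": time; "q": joint angles; "qd": joint speeds; "effort": joint torques, N m; "position": TCP position; "tcp_rot": TCP orientation; "contact_force": force on the tool from outside, world axes, zero at the start; "wrist_torque": the same for the moment, N m; "finger_gap": finger opening in m.
Only numpy, scipy, OpenCV 4.12 (cv2) and the standard library are available. Lean on these libraries where they do the work, as an engineer would, in place of code of your own. Each camera call takes 0.05 s, during which the arm holds its last target.

### The job

The upper drawer of the small grey cabinet is ajar but cannot be opened further because two bottles stand in front of it. First stand both bottles upright in the white spill tray, then pull the drawer open as far as it goes, take out only the green blade dispenser and lay it flat inside the steel blade tray. Finally push the drawer fully shut and stand each bottle back, upright and inside the rim, on its own coaster: the large blue-capped bottle on the large blue one, the small red-capped bottle on the small red one.

Things in the scene. Friction and masses are not known exactly. Their poses are not given: they have to be found in the camera images.
- wash_bottle_center (a point): Loose large white bottle with a blue screw cap, 58 mm diameter, 150 mm tall (cap fixed to it, 35 mm diameter, the top 22 mm), about 0.21 kg; starts upright on the blue coaster. This point is on its axis half-way up (75 mm over its underside); z is its axis.
- oil_bottle_center (a point): Loose small off-white bottle with a red screw cap, 38 mm diameter, 105 mm tall (cap fixed to it, 23 mm diameter, the top 16 mm), about 0.09 kg; starts upright on the red coaster. This point is on its axis half-way up (52.5 mm over its underside); z is its axis.
- dispenser_center (a point): Loose green blade dispenser, 22 x 90 x 17 mm (body 12 mm high with a black thumb slide on top), lying in the upper drawer with its long side along the drawer; at the start its front third shows and the rest is under the cabinet top. This point is its centre, 8.5 mm over its underside; y is its long axis, z up.
- mailer_center (a point): Loose white slide mailer, 24 x 66 x 15 mm, lying in the upper drawer beside the dispenser (which side varies); it stays in the drawer. This point is its centre, 7.5 mm over its underside; y is its long axis, z up.
- drawer (a joint): How far the upper drawer is pulled out, in m: 0 shut, 0.14 fully out, at first ajar at about 0.05. Plain slides, about 1 N friction; it stays where it is left. Inside it is 130 mm wide, floor 80 mm over the bench, side walls up to 111 mm, front panel (12 mm thick, 147 mm wide) up to 122 mm. The dispenser is clear of the cabinet top when the drawer is out beyond about 0.12.
- drawer_knob (a point): Middle of the upper drawer's aluminium knob: 18 mm diameter, axis level, 100 mm over the bench, 22 mm in front of the drawer's panel (its face 31 mm); can be pinched left and right from above. x points into the cabinet, y left along its front, z up; opens along -x. Cabinet 150 mm wide, top 125 mm over the bench, on a 25 mm thick grey board; when shut its front edge is 34 mm behind this point.
- blue_coaster: Large round blue drip coaster fixed on the grey board in front of the cabinet: 80 mm outside, recess 74 mm wide with its floor 2 mm and its rim 5.5 mm over the board. Origin at the centre of its underside, which is 25 mm over the bench.
- red_coaster: Small round red drip coaster, fixed likewise: 60 mm outside, recess 54 mm wide with its floor 2 mm and its rim 5.5 mm over the board. Origin at the centre of its underside, which is 25 mm over the bench. Which coaster is left and which right varies.
- spill_tray: Open white plastic spill tray, fixed on the bench to the right, in front of the microtome: 86 x 200 mm outside, long along its y, walls 3 mm thick and 16 mm high, inner floor 3 mm over the bench; it has room for both bottles, one towards each end. Origin at the centre of its underside.
- blade_tray: Shallow steel tray with a black rubber liner, fixed on the bench between the cabinet and the front edge: 72 x 132 mm outside, long along its y, walls 2 mm thick and 10 mm high, inner floor 3 mm over the bench. Origin at the centre of its underside.
There are look-alikes about, which are no part of the job. Of the things that look like the part that bears wash_bottle_center, the larger one is meant.

How it is judged:
By the outcome, as a careful person would: the job done as asked, in the order asked, and still so for the second after the job is handed in, with the robot touching nothing.
It also fails if it takes over 144 s, if anything falls off the work surface, if the arm or the gripper's body presses on something with over 40 N, if the wrist force passes 120 N, or if a joint passes its speed limit or range.

## Working session

There is one attempt and no reset: what is moved stays moved. The work goes in short steps, each a Python script; the robot and the scene stay as the last script left them, time stands still between calls to the robot, and variables do not carry over. Pictures are saved under pics/ and viewed, and the job is handed in when it is done.

```bash
ls; mkdir -p pics
python3 - <<'E'
from cell import robot
import cv2
s=robot.get_state(); print(s['time_s'],s['position'],s['tcp_rot'],s['finger_gap'],robot.hold_point_z)
for n in ['scene','side','wrist']:
    im=robot.get_image(n); cv2.imwrite(f'pics/{n}0.png',im['color'])
    print(n,im['fx'],im['cx'],im['cy'],im['k1'],im['extrinsics'])
    for t in ['wash_bottle_center','oil_bottle_center','dispenser_center','mailer_center','drawer_knob','blue_coaster','red_coaster','spill_tray','blade_tray']:
        print(t,[(p['pixel'],round(p['conf'],2)) for p in robot.pinpoint(n,t)])
E
```

```text
pics
0.0 [ 0.12830552 -0.53399379  0.20699954] [ 3.14152712e+00  2.41816173e-03 -1.33494704e+00] 0.08522228596557466 0.0187
scene 486.7977136169218 283.9021937642148 205.1451629970753 -0.05217924407754698 [[-0.71537152 -0.69868584 -0.00903799  0.31260182]
 [-0.44888749  0.46944319 -0.76034408  0.37965697]
 [ 0.53548447 -0.53987146 -0.64945762  0.55420332]
 [ 0.          0.          0.          1.        ]]
wash_bottle_center [([254.7, 196.1], 0.68), ([320.7, 232.4], 0.55)]
oil_bottle_center [([219.1, 232.7], 0.94)]
dispenser_center [([212.1, 179.7], 0.63), ([182.3, 189.6], 0.51)]
mailer_center [([210.5, 176.9], 0.71), ([185.9, 186.2], 0.53)]
drawer_knob [([226.1, 201.9], 0.89)]
blue_coaster [([257.2, 225.3], 0.58)]
red_coaster [([219.8, 250.8], 0.83)]
spill_tray [([406.2, 240.1], 0.64)]
blade_tray [([285.3, 325.9], 0.96)]
side 450.0746690297034 277.85976529702106 200.12630093716703 -0.08241318702734324 [[ 0.94591974 -0.32437599 -0.00400747 -0.58910936]
 [-0.17486239 -0.49943697 -0.84851981  0.1233862 ]
 [ 0.27323798  0.80333239 -0.52914845  0.85923589]
 [ 0.          0.          0.          1.        ]]
wash_bottle_center [([283.3, 190.6], 0.73), ([236.0, 235.0], 0.64)]
oil_bottle_center [([271.3, 182.1], 0.77)]
dispenser_center [([333.6, 172.0], 0.6)]
mailer_center [([340.8, 185.6], 0.38)]
drawer_knob []
blue_coaster []
red_coaster [([271.4, 197.3], 0.49)]
spill_tray [([206.2, 321.8], 0.75)]
blade_tray [([193.6, 216.7], 0.9)]
wrist 376.38410801125565 281.70542561380506 214.7687304847829 0.018917879706064355 [[ 0.23350793 -0.97235421 -0.0011537  -0.55022026]
 [-0.93451724 -0.22474895  0.27598087 -0.03438064]
 [-0.26861045 -0.06336557 -0.96116244  0.38063059]
 [ 0.          0.          0.          1.        ]]
wash_bottle_center []
oil_bottle_center []
dispenser_center []
mailer_center []
drawer_knob []
blue_coaster []
red_coaster []
spill_tray []
blade_tray []
```

View pics/scene0.png

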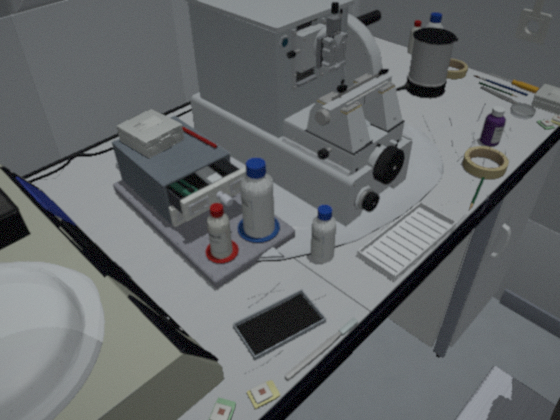

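View pics/side0.png

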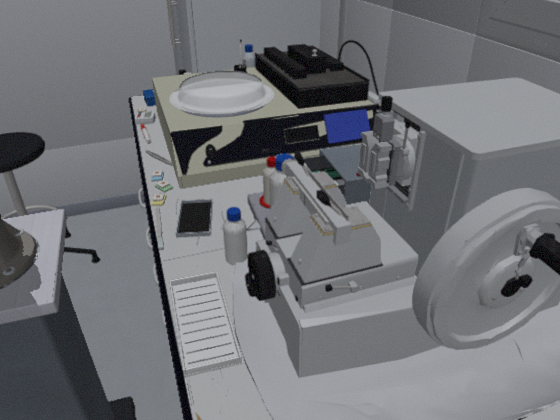

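```bash
cat > h.py <<'E'
import numpy as np, cv2
from cell import robot
def und(im,px):
    x=(px[0]-im['cx'])/im['fx'];y=(px[1]-im['cy'])/im['fy']
    r=np.hypot(x,y);u=r
    for _ in range(20):u=r/(1+im['k1']*u*u)
    s=u/r if r>0 else 1
    return np.array([x*s,y*s,1.])
def ray(im,px):
    E=np.array(im['extrinsics']);R=E[:3,:3];t=E[:3,3]
    return -R.T@t, R.T@und(im,px)
def at_z(im,px,z):
    c,d=ray(im,px);return c+d*(z-c[2])/d[2]
def proj(im,P):
    E=np.array(im['extrinsics']);p=E[:3,:3]@np.asarray(P)+E[:3,3]
    a=p[:2]/p[2];a=a*(1+im['k1']*(a@a))
    return np.array([im['fx']*a[0]+im['cx'],im['fy']*a[1]+im['cy']])
def tri(obs):
    A=np.zeros((3,3));b=np.zeros(3)
    for im,px in obs:
        c,d=ray(im,px);d=d/np.linalg.norm(d);M=np.eye(3)-np.outer(d,d);A+=M;b+=M@c
    return np.linalg.solve(A,b)
E
python3 - <<'E'
from h import *
im=robot.get_image('scene');si=robot.get_image('side')
np.set_printoptions(precision=4,suppress=True)
for n,p,q,z in [('wash1',[254.7,196.1],[283.3,190.6],.102),('wash2',[320.7,232.4],[236,235],.075),('oil',[219.1,232.7],[271.3,182.1],.0795),('blade',[285.3,325.9],[193.6,216.7],0),('spill',[406.2,240.1],[206.2,321.8],0),('redc',[219.8,250.8],[271.4,197.3],.025)]:
    print(n,at_z(im,p,z),at_z(si,q,z),tri([(im,p),(si,q)]))
print('knob',at_z(im,[226.1,201.9],.1)); print('blue',at_z(im,[257.2,225.3],.025))
E
```

```text
wash1 [ 0.6051 -0.0992  0.102 ] [ 0.6007 -0.0988  0.102 ] [ 0.6022 -0.098   0.1027]
wash2 [ 0.4769 -0.1319  0.075 ] [ 0.4831 -0.1754  0.075 ] [ 0.4895 -0.1482  0.0549]
oil [ 0.5981 -0.0082  0.0795] [ 0.601  -0.0211  0.0795] [ 0.6037 -0.0118  0.0737]
blade [0.4248 0.0092 0.    ] [0.4328 0.0219 0.    ] [0.4275 0.0115 0.0047]
spill [ 0.3949 -0.2896  0.    ] [ 0.3981 -0.2924  0.    ] [ 0.397  -0.2914 -0.0017]
redc [ 0.6088 -0.012   0.025 ] [0.6089 0.0042 0.025 ] [ 0.6042 -0.0081  0.0322]
knob [ 0.6317 -0.0549  0.1   ]
blue [ 0.6093 -0.1044  0.025 ]
```

The scene view shows the small oil bottle with its red cap at (218,232) and the large wash bottle with its blue cap at (258,200), both in front of the drawer. A smaller blue-capped look-alike stands at (322,235). The blade tray is at (280,323) and the spill tray at (406,240). In the side view the microtome hides part of the cabinet. Next I'll take a closer wrist view from above.

Run:
```python
from h import *
np.set_printoptions(precision=4,suppress=True)
from scipy.spatial.transform import Rotation as Ro
w=robot.get_image('wrist');s=robot.get_state()
R=Ro.from_euler('xyz',s['tcp_rot']).as_matrix();E=w['extrinsics']
c=-E[:3,:3].T@E[:3,3]
print('cam in tool',R.T@(c-s['position']),'axes',R.T@E[:3,:3].T)
for yaw in (-1.5708,0,1.5708,3.1416):
  for p in ([.45,-.05,.36],[.40,-.05,.36],[.60,-.1,.2],[.397,-.29,.2],[.62,-.055,.12]):
    print(yaw,p,robot.solve_ik(p,[np.pi,0,yaw]))
```

```text
cam in tool [ 0.0007 -0.0719 -0.1666] axes [[ 1.      0.0001 -0.0012]
 [ 0.0002  0.9612  0.2759]
 [ 0.0011 -0.2759  0.9612]]
-1.5708 [0.45, -0.05, 0.36] [ 0.6809  0.1159 -0.6848  1.4125  0.0734  1.639  -1.5664]
-1.5708 [0.4, -0.05, 0.36] [ 0.7687 -0.013  -0.6687  1.5206 -0.008   1.6312 -1.4713]
-1.5708 [0.6, -0.1, 0.2] [ 0.4459  0.4784 -0.4733  1.3386  0.2156  1.375  -1.5942]
-1.5708 [0.397, -0.29, 0.2] [ 0.7592  0.2052 -0.1935  1.6729  0.0411  1.2675 -1.0134]
-1.5708 [0.62, -0.055, 0.12] [ 0.3792  0.5656 -0.4925  1.4162  0.2724  1.2275 -1.7107]
0 [0.45, -0.05, 0.36] [ 0.7747  0.1293 -0.7986  1.4098  0.0927  1.641  -0.0132]
0 [0.4, -0.05, 0.36] [ 0.8717 -0.0108 -0.7699  1.5182 -0.0075  1.6311  0.1014]
0 [0.6, -0.1, 0.2] [ 0.5899  0.5298 -0.7184  1.3323  0.344   1.4041 -0.1157]
0 [0.397, -0.29, 0.2] [ 0.9424  0.2228 -0.4146  1.6662  0.0933  1.2721  0.5094]
0 [0.62, -0.055, 0.12] [ 0.5443  0.6392 -0.7814  1.409   0.4543  1.278  -0.2682]
1.5708 [0.45, -0.05, 0.36] [ 0.7561  0.1264 -0.7756  1.4104  0.0886  1.6405  1.5614]
1.5708 [0.4, -0.05, 0.36] [ 0.796  -0.0124 -0.6956  1.5199 -0.0079  1.6311  1.6708]
1.5708 [0.6, -0.1, 0.2] [ 0.5869  0.5284 -0.7128  1.3325  0.3409  1.4033  1.4573]
1.5708 [0.397, -0.29, 0.2] [ 1.0714  0.2426 -0.5751  1.6618  0.1369  1.2777  2.0408]
1.5708 [0.62, -0.055, 0.12] [ 0.5205  0.6252 -0.7367  1.41    0.4246  1.2681  1.3232]
3.1416 [0.45, -0.05, 0.36] [-0.921   0.0998  1.1134  1.4608 -0.0897  1.6364 -2.9571]
3.1416 [0.4, -0.05, 0.36] [ 0.7685 -0.013  -0.6685  1.5206 -0.008   1.6312 -3.0421]
3.1416 [0.6, -0.1, 0.2] [-0.5226  0.639   1.1249  1.381  -0.5715  1.4695 -2.5655]
3.1416 [0.397, -0.29, 0.2] [ 0.6305  0.1984 -0.0406  1.6777  0.0084  1.2657 -2.5534]
3.1416 [0.62, -0.055, 0.12] [-0.5893  0.7511  1.1236  1.4589 -0.681   1.3575 -2.5709]
```

Run:
```python
from h import *
np.set_printoptions(precision=4,suppress=True)
robot.goto([.45,-.06,.36],[np.pi,0,np.pi/2])
w=robot.get_image('wrist');cv2.imwrite('pics/w1.png',w['color'])
print(robot.get_state()['time_s'])
Z=dict(wash_bottle_center=.102,oil_bottle_center=.0795,dispenser_center=.0885,mailer_center=.0875,drawer_knob=.1,blue_coaster=.025,red_coaster=.025,spill_tray=0,blade_tray=0)
for t,z in Z.items():
    print(t,[(p['pixel'],round(p['conf'],2),at_z(w,p['pixel'],z)) for p in robot.pinpoint('wrist',t)])
```

```text
3.825
wash_bottle_center [([211.3, 190.5], 0.91, array([ 0.474 , -0.1421,  0.102 ])), ([248.3, 291.0], 0.72, array([ 0.6017, -0.103 ,  0.102 ])), ([312.7, 269.2], 0.31, array([ 0.5726, -0.0235,  0.102 ]))]
oil_bottle_center [([319.3, 287.7], 0.61, array([ 0.6089, -0.0124,  0.0795])), ([312.9, 270.1], 0.18, array([ 0.5839, -0.0213,  0.0795]))]
dispenser_center [([300.2, 377.0], 0.87, array([ 0.7391, -0.0365,  0.0885]))]
mailer_center [([262.8, 374.9], 0.97, array([ 0.7363, -0.0879,  0.0875])), ([300.9, 376.4], 0.53, array([ 0.7389, -0.0355,  0.0875]))]
drawer_knob [([284.5, 312.1], 0.89, array([ 0.6324, -0.058 ,  0.1   ]))]
blue_coaster []
red_coaster [([312.4, 272.1], 0.95, array([ 0.6117, -0.017 ,  0.025 ]))]
spill_tray [([112.8, 119.1], 0.81, array([ 0.3975, -0.2887,  0.    ])), ([320.0, 282.3], 0.37, array([ 0.6402, -0.0029,  0.    ]))]
blade_tray [([340.5, 144.6], 0.56, array([0.432 , 0.0202, 0.    ]))]
```

View pics/w1.png

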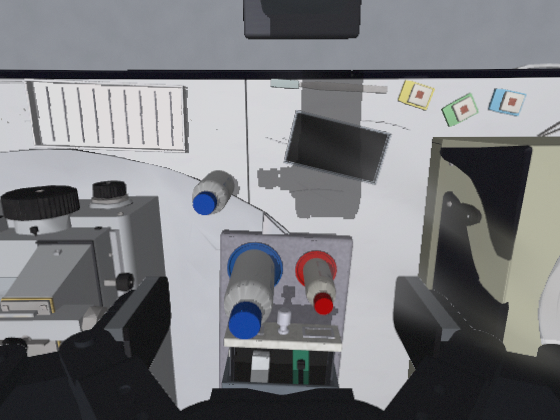

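The wrist view shows the microtome on the left and the board with both coasters at (256,265) and (316,268). The knob is at (284,318), the drawer front along row 335, and the green dispenser at (301,365) with the white mailer left of it at (261,365). The decoy bottle is at (210,195). I'll enlarge it to measure the yaws.

Run:
```python
import cv2
a=cv2.imread('pics/w1.png')
cv2.imwrite('pics/w1c.png',cv2.resize(a[220:400,190:390],None,fx=4,fy=3.3333*1.0 and 4,interpolation=cv2.INTER_CUBIC)[:600*2][:720][:, :800][:600])
cv2.imwrite('pics/w1d.png',cv2.resize(a[90:200,20:400],None,fx=2.1,fy=2.1,interpolation=cv2.INTER_CUBIC))
```

```text
(no output)
```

View pics/w1c.png

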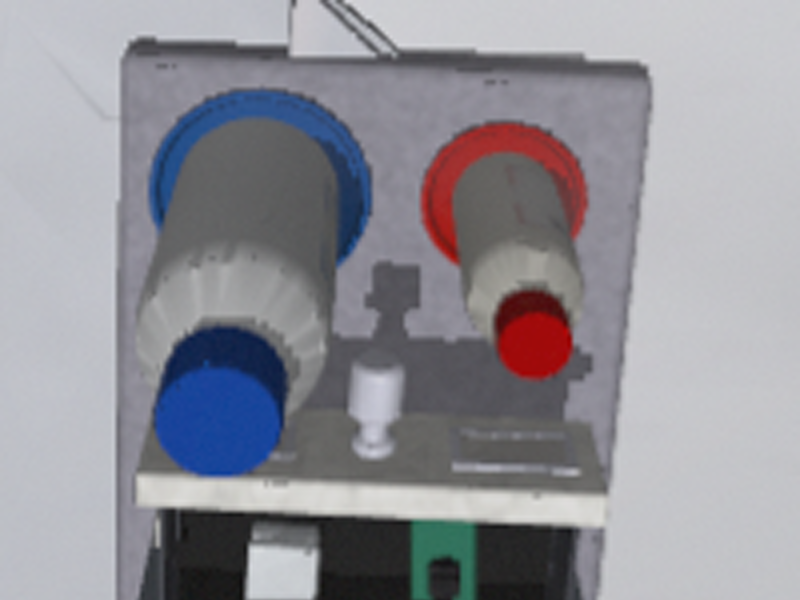

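View pics/w1d.png

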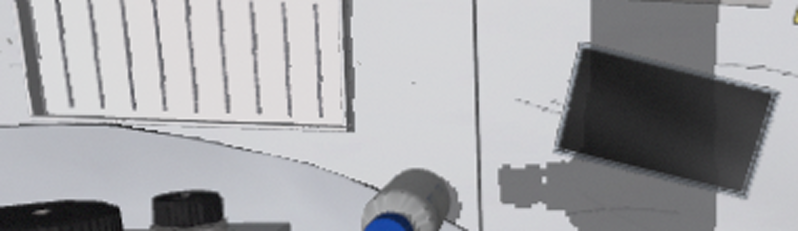

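Run:
```python
from h import *
from scipy.optimize import least_squares
np.set_printoptions(precision=4,suppress=True)
w=robot.get_image('wrist')
C=lambda x,y:(x/4+190-.375,y/4+220-.375)
D=lambda x,y:(x/2.1+20-.26,y/2.1+90-.26)
print('wash',at_z(w,C(220,420),.177)); print('oil',at_z(w,C(534,342),.132))
a=at_z(w,C(137,474),.122);b=at_z(w,C(607,486),.122);print('panel',a,b,np.hypot(*(b-a)[:2]),'normal yaw',np.arctan2(-(b-a)[0],(b-a)[1]))
a=at_z(w,C(140,506),.122);b=at_z(w,C(603,525),.122);print('panelback',a,b,np.arctan2(-(b-a)[0],(b-a)[1]))
a=at_z(w,C(124,56),.025);b=at_z(w,C(650,75),.025);print('board',a,b,np.arctan2(-(b-a)[0],(b-a)[1]))
print('knob',at_z(w,C(377,378),.107))
def circ(pts,r,z):
    P=np.array([at_z(w,p,z)[:2] for p in pts])
    s=least_squares(lambda c:np.hypot(*(P-c).T)-r,P.mean(0)+[.0,0]);return s.x,s.fun
print('blue',circ([C(149,190),C(371,185),C(260,89),C(185,117),C(335,117),C(152,220),C(362,230)],.04,.0305))
print('red',circ([C(421,200),C(587,195),C(503,121),C(445,143),C(565,145),C(428,235)],.03,.0305))
t=[at_z(w,D(*p),.010) for p in [(583,43),(778,93),(745,196),(556,150)]];t=np.array(t);print('blade',t.mean(0),[np.hypot(*(t[i]-t[i-1])[:2]) for i in range(4)],[np.arctan2((t[1]-t[0])[1],(t[1]-t[0])[0]),np.arctan2((t[2]-t[3])[1],(t[2]-t[3])[0])])
t=[at_z(w,p,.016) for p in [(31,81),(186,87),(188,152),(37,147)]];t=np.array(t);print('spill',t,t.mean(0),[np.hypot(*(t[i]-t[i-1])[:2]) for i in range(4)],np.arctan2(*(t[1]-t[0])[[1,0]]))
for t in ['dispenser_center','mailer_center','wash_bottle_center','blade_tray','spill_tray']:
  for r in robot.silhouettes('wrist',t)[:2]:
    m=r['region'];cs,_=cv2.findContours(m.astype(np.uint8),0,2);c=max(cs,key=cv2.contourArea)
    z=.0975 if 'disp' in t else .095 if 'mail' in t else .01 if 'bl' in t else .016
    pts=np.array([at_z(w,p[0],z)[:2] for p in c],np.float32)
    print(t,r['conf'],r['pixel'],cv2.minAreaRect(pts))
```

```text
wash [ 0.6024 -0.0989  0.177 ]
oil [ 0.6051 -0.0114  0.132 ]
panel [ 0.6558 -0.131   0.122 ] [0.6602 0.0138 0.122 ] 0.14485674552584665 normal yaw -0.030282461518701065
panelback [ 0.6671 -0.1305  0.122 ] [0.6741 0.0131 0.122 ] -0.04836079450561415
board [ 0.5533 -0.1455  0.025 ] [0.5605 0.0397 0.025 ] -0.03885088855746658
knob [ 0.6317 -0.0571  0.107 ]
blue (array([ 0.6038, -0.0985]), array([-0.0005, -0.0001,  0.0001, -0.0007,  0.0001,  0.    , -0.001 ]))
red (array([ 0.6056, -0.0115]), array([-0.0006, -0.0001, -0.    ,  0.0003, -0.0002,  0.0002]))
blade [0.4354 0.0152 0.01  ] [np.float64(0.06925528074275056), np.float64(0.1287620441184906), np.float64(0.06881576270867293), np.float64(0.12908299734352047)] [np.float64(1.3279143091891457), np.float64(1.3313174653914768)]
spill [[ 0.3517 -0.3774  0.016 ]
 [ 0.3579 -0.1823  0.016 ]
 [ 0.4405 -0.1856  0.016 ]
 [ 0.4344 -0.3852  0.016 ]] [ 0.3961 -0.2826  0.016 ] [np.float64(0.08297605527877894), np.float64(0.19522672542451733), np.float64(0.08264986301919504), np.float64(0.19963813507367703)] 1.539223475246043
dispenser_center 0.74 [297.5, 367.2] ((0.717046856880188, -0.037775516510009766), (0.021687956526875496, 0.053141914308071136), 89.9740982055664)
mailer_center 0.6 [260.6, 363.6] ((0.7172865867614746, -0.09169216454029083), (0.024147411808371544, 0.04749707877635956), 88.68285369873047)
wash_bottle_center 0.61 [248.2, 294.5] ((0.6544732451438904, -0.11094814538955688), (0.07374922931194305, 0.15043900907039642), 87.59554290771484)
wash_bottle_center 0.58 [211.9, 190.6] ((0.496717244386673, -0.15712925791740417), (0.04652450606226921, 0.07126140594482422), 43.72659683227539)
blade_tray 0.63 [338.2, 147.2] ((0.4353107810020447, 0.013095904141664505), (0.13437600433826447, 0.07320928573608398), 75.61206817626953)
spill_tray 0.94 [106.9, 116.1] ((0.394184410572052, -0.28725746273994446), (0.20377741754055023, 0.08742395043373108), 88.14189910888672)
```

Run:
```python
from h import *
im=robot.get_image('scene')
a=im['color'].copy()
c=cv2.resize(a[150:270,190:350],None,fx=5,fy=5,interpolation=cv2.INTER_CUBIC)
for (x,y,z0,H) in [(.6035,-.0987,.027,150),(.6053,-.0114,.027,105)]:
  for h in range(0,H+1,10):
    p=proj(im,[x,y,z0+h/1000]);q=((p-[190,150]+.5)*5).astype(int)
    cv2.circle(c,tuple(q),2,(0,255,255) if h%50 else (0,0,255),-1)
    if h%20==0: cv2.putText(c,str(h),tuple(q+[4,4]),0,.4,(0,0,0),1)
cv2.imwrite('pics/s1.png',c)
for z in (.07,.1,.127):
  for tilt in (0,.3,.6,.9,1.2,1.57):
    R=[np.pi,-0,np.pi/2]
    from scipy.spatial.transform import Rotation as Ro
    Rm=Ro.from_euler('y',-tilt)*Ro.from_euler('xyz',R)
    print(z,tilt,Rm.as_matrix()[:,2].round(2),[robot.solve_ik(p,Rm.as_euler('xyz')) is not None for p in ([.6035,-.0987,z],[.6053,-.0114,z],[.394,-.337,z],[.397,-.24,z])])
```

```text
0.07 0 [ 0. -0. -1.] [True, True, True, True]
0.07 0.3 [ 0.3  -0.   -0.96] [True, True, True, True]
0.07 0.6 [ 0.56  0.   -0.83] [True, True, True, True]
0.07 0.9 [ 0.78  0.   -0.62] [True, True, True, True]
0.07 1.2 [ 0.93 -0.   -0.36] [True, False, True, False]
0.07 1.57 [ 1.  0. -0.] [True, True, True, True]
0.1 0 [ 0. -0. -1.] [True, True, True, True]
0.1 0.3 [ 0.3  -0.   -0.96] [True, True, True, True]
0.1 0.6 [ 0.56  0.   -0.83] [True, True, True, False]
0.1 0.9 [ 0.78  0.   -0.62] [True, True, True, False]
0.1 1.2 [ 0.93 -0.   -0.36] [True, False, True, False]
0.1 1.57 [ 1.  0. -0.] [True, True, True, True]
0.127 0 [ 0. -0. -1.] [True, True, True, True]
0.127 0.3 [ 0.3  -0.   -0.96] [True, True, True, True]
0.127 0.6 [ 0.56  0.   -0.83] [True, True, True, True]
0.127 0.9 [ 0.78  0.   -0.62] [True, True, True, True]
0.127 1.2 [ 0.93 -0.   -0.36] [True, False, True, False]
0.127 1.57 [ 1.  0. -0.] [True, False, True, True]
```

View pics/s1.png

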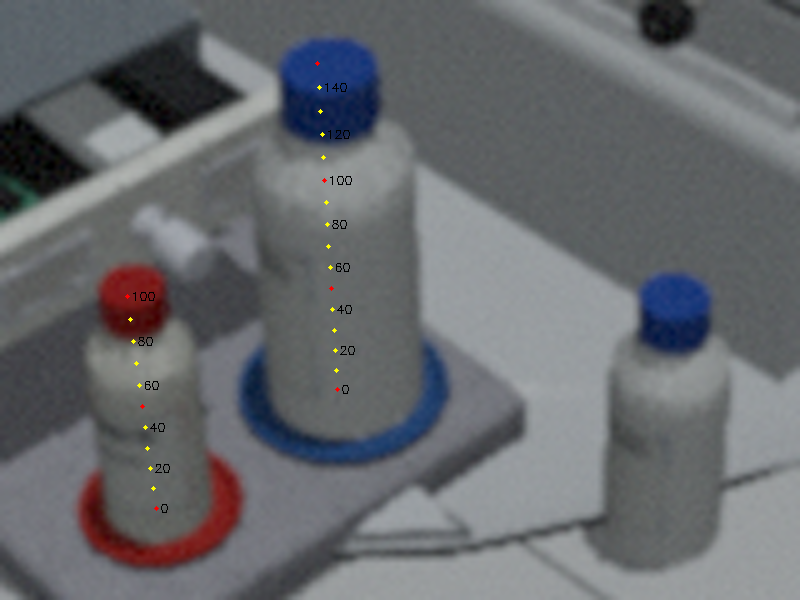

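Run:
```python
from h import *
np.set_printoptions(precision=4,suppress=True)
im=robot.get_image('scene');si=robot.get_image('side')
print('mt knob',tri([(im,(388,163)),(si,(262,275))]))
D=[np.pi,0,np.pi/2]
robot.move_gripper(.085)
robot.line_to([.603,-.0987,.22],D,speed=.2)
w=robot.get_image('wrist');cv2.imwrite('pics/w2.png',w['color'])
hit=robot.line_to([.603,-.0987,.1083],speed=.08,stop_force=8)
print(hit,robot.get_state()['position'])
robot.move_gripper(.04,grasp_force=50)
s=robot.get_state();print(s['finger_gap'],s['contact_force'],s['time_s'])
cv2.imwrite('pics/sc2.png',robot.get_image('scene')['color'])
```

```text
mt knob [ 0.4846 -0.3337  0.1118]
False [ 0.6035 -0.0987  0.109 ]
0.05626106069355321 [1.0351 0.0455 3.0646] 8.125
```

View pics/sc2.png

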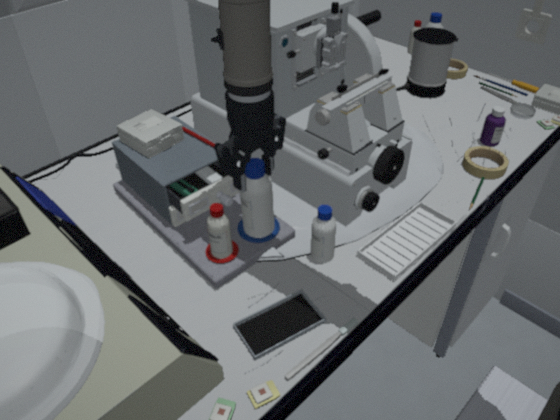

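View pics/w2.png

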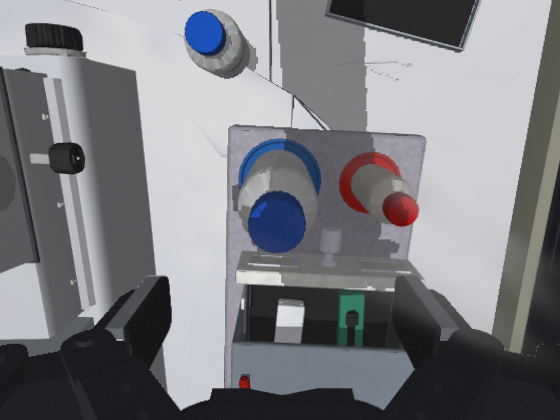

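The gripper holds the wash bottle: gap 56 mm, and in the scene view the fingers sit around its shoulder at (255,170). The wrist view shows the dispenser at (351,318) and the mailer at (290,318), which stays put. I'll lift and carry the bottle to the tray.

Run:
```python
from h import *
np.set_printoptions(precision=4,suppress=True)
robot.line_to([.603,-.0987,.17],speed=.1)
s=robot.get_state();print(s['finger_gap'],s['contact_force'],s['time_s'])
cv2.imwrite('pics/sc3.png',robot.get_image('scene')['color'][:300])
```

```text
0.05625524961286944 [-0.5146 -0.3591 -2.1514] 8.9417
```

View pics/sc3.png

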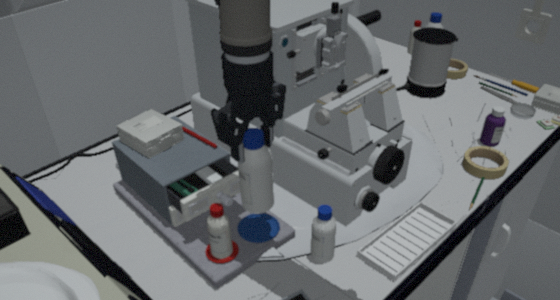

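Run:
```python
from h import *
np.set_printoptions(precision=4,suppress=True)
robot.line_to([.603,-.0987,.28],speed=.2)
robot.line_to([.42,-.13,.28],speed=.25)
robot.line_to([.395,-.341,.25],speed=.25)
robot.line_to([.395,-.341,.100],speed=.15)
hit=robot.line_to([.395,-.341,.078],speed=.04,stop_force=5)
s=robot.get_state();print(hit,s['position'],s['finger_gap'],s['contact_force'],s['time_s'])
cv2.imwrite('pics/sc4.png',robot.get_image('scene')['color'])
cv2.imwrite('pics/si4.png',robot.get_image('side')['color'])
```

```text
True [ 0.3952 -0.3425  0.0845] 0.056341183953801256 [-0.5055 -1.2894  0.8111] 13.175
```

View pics/sc4.png

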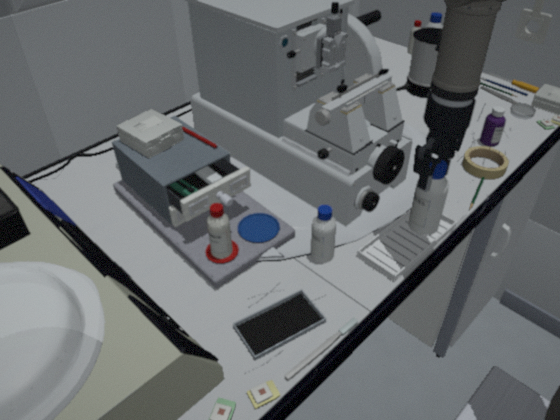

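View pics/si4.png

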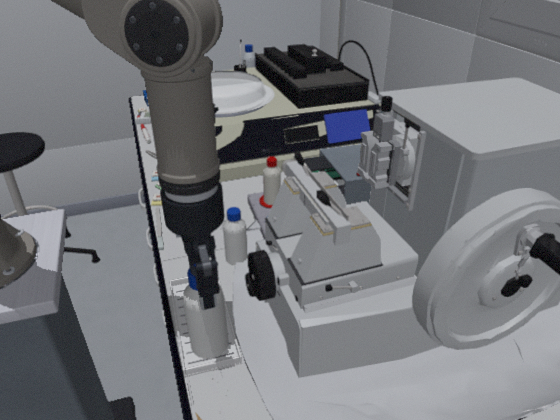

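The wash bottle stands inside the tray at its far end, in contact at z 0.0845 where 0.0843 was expected. I'll release it and fetch the oil bottle.

Run:
```python
from h import *
np.set_printoptions(precision=4,suppress=True)
robot.move_gripper(.082)
robot.line_to([.395,-.341,.26],speed=.2)
print(robot.get_state()['contact_force'])
cv2.imwrite('pics/sc5.png',robot.get_image('scene')['color'])
robot.line_to([.45,-.08,.26],speed=.28)
robot.line_to([.603,-.0114,.19],speed=.25)
robot.move_gripper(.054)
hit=robot.line_to([.603,-.0114,.0683],speed=.08,stop_force=8)
print(hit,robot.get_state()['position'])
robot.move_gripper(.03,grasp_force=40)
s=robot.get_state();print(s['finger_gap'],s['contact_force'],s['time_s'])
robot.line_to([.603,-.0114,.12],speed=.1)
s=robot.get_state();print(s['finger_gap'],s['contact_force'],s['time_s'])
cv2.imwrite('pics/sc6.png',robot.get_image('scene')['color'])
```

```text
[0.417  0.1071 0.2186]
False [ 0.6035 -0.0113  0.0689]
0.03687193970622117 [-0.1394 -0.8212  3.7142] 19.05
0.036829840616869745 [-0.3853 -0.1554 -1.218 ] 19.7167
```

View pics/sc6.png

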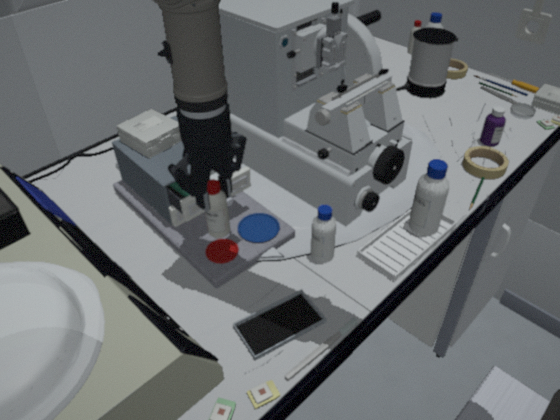

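Run:
```python
from h import *
np.set_printoptions(precision=4,suppress=True)
robot.line_to([.603,-.0114,.25],speed=.2)
robot.line_to([.43,-.08,.25],speed=.25)
robot.line_to([.398,-.234,.20],speed=.25)
robot.line_to([.398,-.234,.060],speed=.15)
hit=robot.line_to([.398,-.234,.038],speed=.04,stop_force=5)
s=robot.get_state();print(hit,s['position'],s['finger_gap'],s['contact_force'],s['time_s'])
robot.move_gripper(.06)
robot.line_to([.398,-.234,.20],speed=.2)
robot.line_to([.46,-.06,.30],speed=.25)
print(robot.get_state()['time_s'])
for n in ('scene','wrist'):
    im=robot.get_image(n);cv2.imwrite(f'pics/{n}7.png',im['color'])
w=im
for t,z in dict(drawer_knob=.1,dispenser_center=.0885,mailer_center=.0875,wash_bottle_center=.078,oil_bottle_center=.0555,blade_tray=0).items():
    print(t,[(p['pixel'],round(p['conf'],2),at_z(w,p['pixel'],z)) for p in robot.pinpoint('wrist',t)])
```

```text
True [ 0.3982 -0.2352  0.0445] 0.036787336874576596 [ 0.881  -1.0126  2.135 ] 23.7833
26.05
drawer_knob [([282.3, 337.5], 0.7, array([ 0.6364, -0.0616,  0.1   ]))]
dispenser_center []
mailer_center [([258.4, 401.1], 0.73, array([ 0.7321, -0.0907,  0.0875]))]
wash_bottle_center [([198.6, 196.4], 0.83, array([ 0.4807, -0.1493,  0.078 ]))]
oil_bottle_center [([114.2, 118.9], 0.64, array([ 0.4022, -0.2375,  0.0555]))]
blade_tray [([348.2, 145.7], 0.66, array([0.4358, 0.0197, 0.    ]))]
```

View pics/scene7.png

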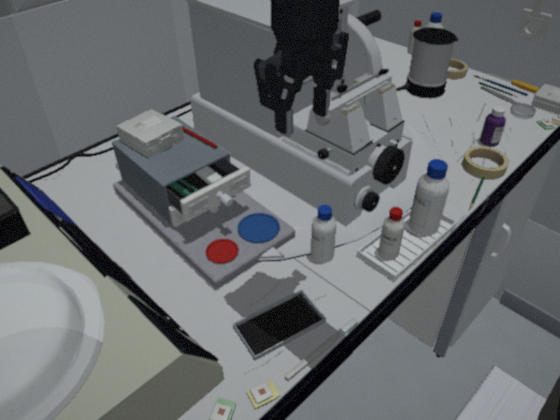

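View pics/wrist7.png

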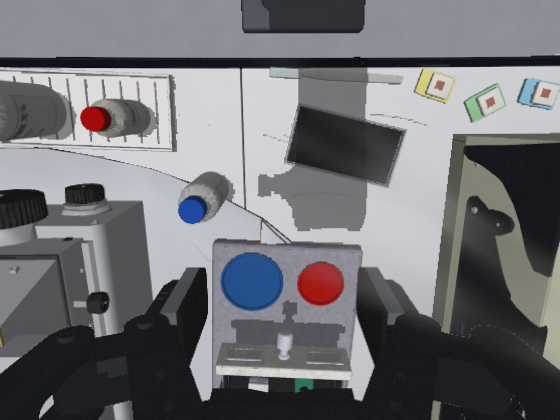

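Both bottles stand upright in the tray, at (390,240) and (430,205) in the scene view. The coasters are free and the knob at (285,345) in the wrist view is reachable. I'll pinch the knob and pull.

Run:
```python
from h import *
from scipy.optimize import least_squares
np.set_printoptions(precision=4,suppress=True)
w=robot.get_image('wrist')
g=w['color'].astype(int);b,gg,r=g[...,0],g[...,1],g[...,2]
for nm,m,roi,rr in [('blue',(b>r+35),(200,295,240,320),.04),('red',(r>b+60),(290,350,255,310),.03)]:
    M=np.zeros(m.shape,np.uint8);M[roi[2]:roi[3],roi[0]:roi[1]]=m[roi[2]:roi[3],roi[0]:roi[1]]
    c=max(cv2.findContours(M,0,1)[0],key=cv2.contourArea)
    P=np.array([at_z(w,p[0],.0295)[:2] for p in c]);print(nm,cv2.minEnclosingCircle(P.astype(np.float32)),least_squares(lambda q:np.hypot(*(P-q[:2]).T)-q[2],[*P.mean(0),rr]).x)
th=-.039; R=[np.pi,0,np.pi/2+th]
K=np.array([.633,-.0575])
robot.move_gripper(.045)
robot.line_to([*K,.18],R,speed=.25)
hit=robot.line_to([*K,.0815],speed=.08,stop_force=8)
print(hit,robot.get_state()['position'])
robot.move_gripper(.01,grasp_force=60)
s=robot.get_state();print(s['finger_gap'],s['position'],s['contact_force'],s['time_s'])
```

```text
blue ((0.6036267280578613, -0.10031993687152863), 0.04018048942089081) [ 0.6036 -0.1004  0.0394]
red ((0.6064026355743408, -0.013172340579330921), 0.0297844298183918) [ 0.6064 -0.0131  0.029 ]
False [ 0.6336 -0.0574  0.0823]
0.010855320353246723 [ 0.6333 -0.0592  0.082 ] [-1.5462 -3.1133  2.9234] 29.5917
```

Run:
```python
from h import *
for n in ('scene','wrist'):
    im=robot.get_image(n);cv2.imwrite(f'pics/{n}8.png',im['color'])
    if n=='scene': cv2.imwrite('pics/s8.png',cv2.resize(im['color'][130:250,140:300],None,fx=5,fy=5,interpolation=cv2.INTER_CUBIC))
```

```text
(no output)
```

View pics/s8.png

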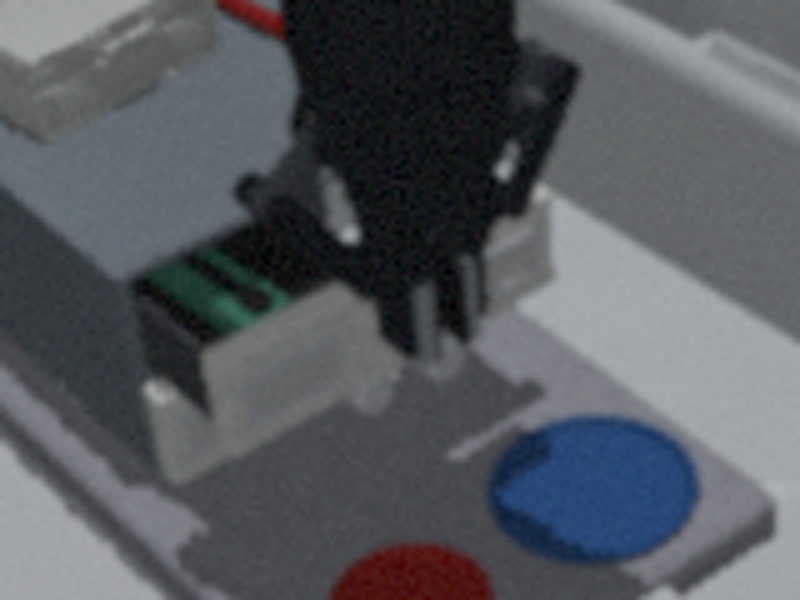

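View pics/wrist8.png

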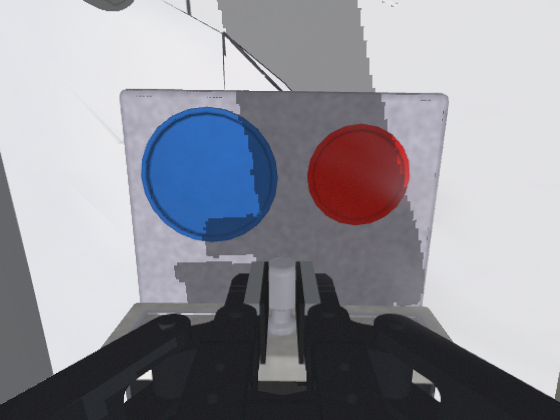

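Run:
```python
from h import *
w=robot.get_image('wrist');s=robot.get_image('scene')
for n,P in dict(tcp=[.6333,-.0592,.082],hold=[.6333,-.0592,.1007],knobtop=[.633,-.058,.109],faceTop=[.624,-.0577,.109],faceL=[.624,-.0487,.1],faceR=[.624,-.0667,.1],back=[.642,-.058,.109],lowknob=[.633,-.058,.05],panelL=[.657,.015,.122],panelbaseknob=[.656,-.058,.1]).items():
    print(n,proj(w,P).round(1),((proj(s,P)-[140,130])*5).round(0))
for t in('drawer_knob',):print([(p['pixel'],p['conf']) for p in robot.pinpoint('wrist',t)],[(p['pixel'],p['conf']) for p in robot.pinpoint('scene',t)])
c=cv2.resize(w['color'][230:400,180:390],None,fx=3.8,fy=3.5,interpolation=cv2.INTER_CUBIC);cv2.imwrite('pics/w8c.png',np.clip(c.astype(float)*1.8,0,255).astype(np.uint8))
```

```text
tcp [281.4 255.8] [441. 390.]
hold [281.4 272.4] [437. 350.]
knobtop [284.3 280.3] [433. 334.]
faceTop [284.1 259.7] [449. 346.]
faceL [305.3 250.6] [431. 378.]
faceR [262.7 252.2] [470. 354.]
back [285.1 300.3] [416. 323.]
lowknob [283.7 233.3] [446. 458.]
panelL [476.2 345.6] [218. 373.]
panelbaseknob [286.1 318.5] [393. 325.]
[([281.0, 278.8], 0.7)] [([227.2, 200.8], 0.75)]
```

View pics/w8c.png

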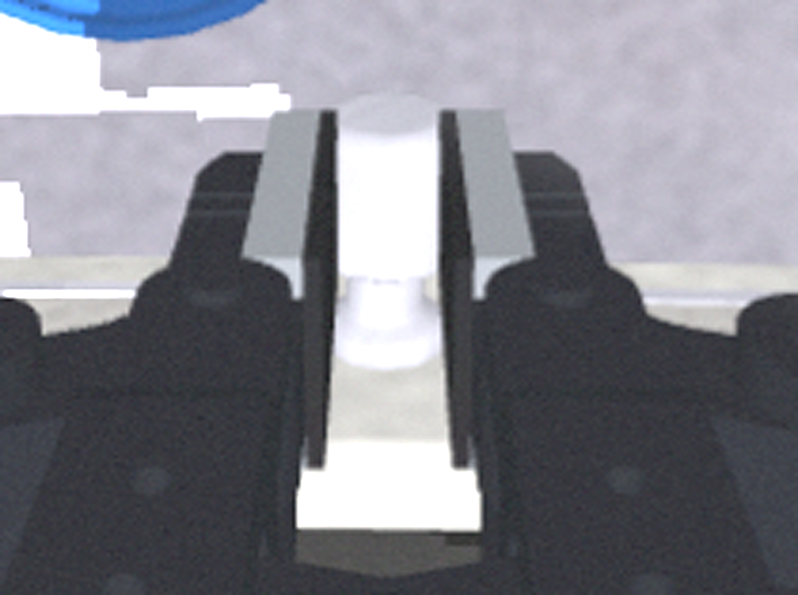

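Run:
```python
from h import *
np.set_printoptions(precision=4,suppress=True)
robot.move_gripper(.0,grasp_force=60)
s=robot.get_state();print(s['finger_gap'],s['position'],s['contact_force'],s['time_s'])
d=np.array([-np.cos(.039),np.sin(.039),0])
hit=robot.line_to(s['position']+d*.03,speed=.06,stop_force=15)
s=robot.get_state();print(hit,s['finger_gap'],s['position'],s['contact_force'],s['time_s'])
cv2.imwrite('pics/w9.png',robot.get_image('wrist')['color']);cv2.imwrite('pics/sc9.png',robot.get_image('scene')['color'])
```

```text
0.009611473867640906 [ 0.6333 -0.0591  0.082 ] [-0.7056 -4.5142  4.5888] 30.1083
False 0.010179852083977547 [ 0.6032 -0.0575  0.0822] [-0.4155 -2.2583  4.4752] 30.75
```

View pics/sc9.png

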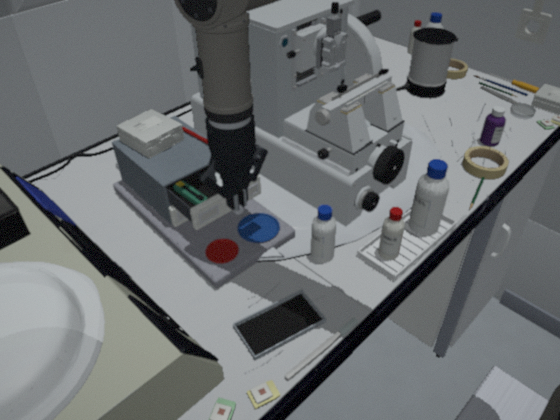

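The drawer follows; more of the dispenser now shows at (190,195). I'll pull on to the stop.

Run:
```python
from h import *
np.set_printoptions(precision=4,suppress=True)
s=robot.get_state()
d=np.array([-np.cos(.039),np.sin(.039),0])
hit=robot.line_to(s['position']+d*.08,speed=.06,stop_force=12)
s=robot.get_state();print(hit,s['finger_gap'],s['position'],s['contact_force'],s['time_s'])
p=s['position']
robot.move_gripper(.045)
robot.line_to([p[0],p[1],.17],speed=.2)
robot.line_to([.52,-.05,.30],speed=.25)
w=robot.get_image('wrist');cv2.imwrite('pics/w10.png',w['color']);cv2.imwrite('pics/sc10.png',robot.get_image('scene')['color'])
for t,z in dict(drawer_knob=.1,dispenser_center=.0885,mailer_center=.0875).items():
    print(t,[(q['pixel'],round(q['conf'],2),at_z(w,q['pixel'],z)) for q in robot.pinpoint('wrist',t)])
print(robot.get_state()['time_s'])
```

```text
True 5.782148247386418e-05 [ 0.5444 -0.0542  0.0856] [-0.233   0.7047 12.9264] 31.8167
drawer_knob [([273.9, 205.9], 0.89, array([ 0.5464, -0.0591,  0.1   ]))]
dispenser_center [([300.9, 291.5], 0.92, array([ 0.6481, -0.0341,  0.0885]))]
mailer_center [([254.4, 290.5], 0.9, array([ 0.6453, -0.0854,  0.0875]))]
33.825
```

View pics/w10.png

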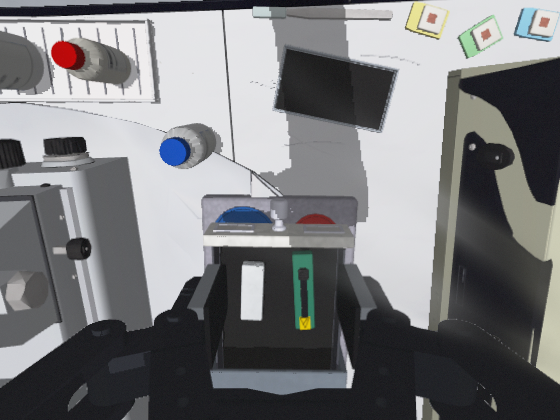

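View pics/sc10.png

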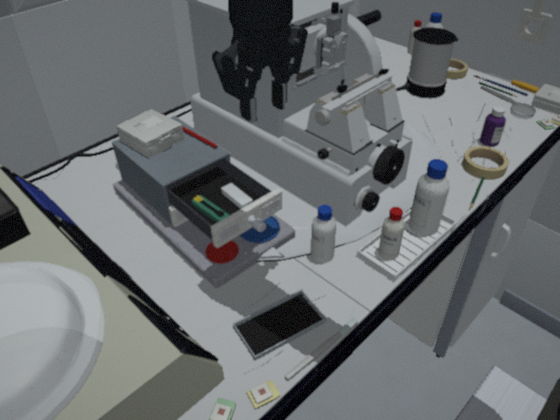

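Run:
```python
import cv2,numpy as np
a=cv2.imread('pics/w10.png')
cv2.imwrite('pics/w10c.png',cv2.resize(a[190:400,190:370],None,fx=4,fy=2.85,interpolation=cv2.INTER_CUBIC))
b=cv2.imread('pics/w9.png')
cv2.imwrite('pics/w9c.png',cv2.resize(b[200:400,160:400],None,fx=3.3,fy=3,interpolation=cv2.INTER_CUBIC))
```

```text
(no output)
```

View pics/w10c.png

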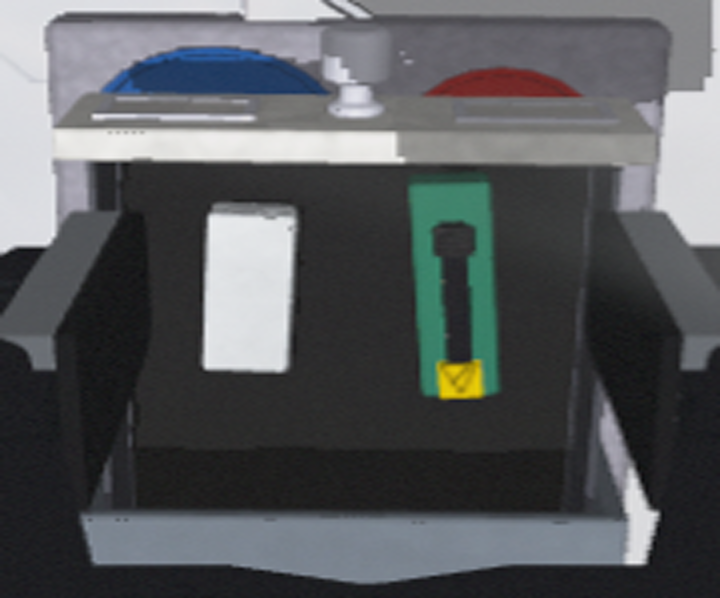

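View pics/w9c.png

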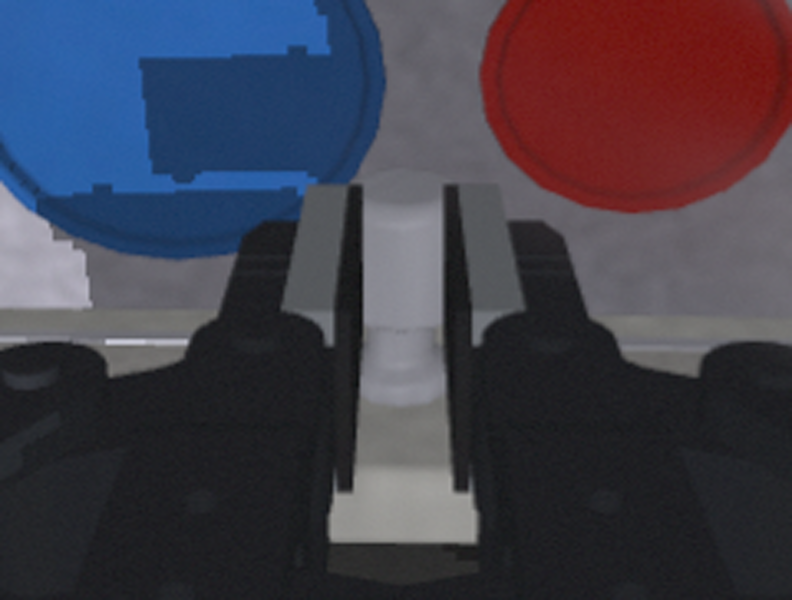

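Run:
```python
from h import *
np.set_printoptions(precision=4,suppress=True)
w=robot.get_image('wrist');sc=robot.get_image('scene')
print('cam',ray(w,(280,200))[0],robot.get_state()['position'])
C=lambda x,y:(190+x/4-.4,190+y/2.85-.3)
for z in(.112,.122):
  for n,p in dict(pfL=(55,130),pfR=(657,140),pbL=(57,160),pbR=(655,163),cfM=(350,515),cfR=(625,517),cfR2=(657,515)).items(): print(z,n,at_z(w,C(*p),z+(.003 if n[0]=='c' else 0)))
k=[(q['pixel'],q['conf']) for q in robot.pinpoint('scene','drawer_knob')];print(k)
if k: print(tri([(w,(273.9,205.9)),(sc,k[0][0])]))
for nm in('dispenser_center','mailer_center'):
  a=robot.pinpoint('scene',nm);b=robot.pinpoint('wrist',nm)
  if a and b:print(nm,a[0]['pixel'],tri([(w,b[0]['pixel']),(sc,a[0]['pixel'])]))
# dispenser outline on top of body z=.092
P=np.array([at_z(w,C(*p),.092) for p in [(410,183),(490,182),(498,392),(424,396)]]);print(P)
c=cv2.resize(sc['color'][150:270,150:310],None,fx=5,fy=5,interpolation=cv2.INTER_CUBIC);cv2.imwrite('pics/s10c.png',c)
```

```text
cam [ 0.4509 -0.0477  0.4646] [ 0.5196 -0.0501  0.299 ]
0.112 pfL [ 0.5708 -0.1295  0.112 ]
0.112 pfR [0.5805 0.0194 0.112 ]
0.112 pbL [ 0.5819 -0.1301  0.112 ]
0.112 pbR [0.589 0.019 0.112]
0.112 cfM [ 0.7288 -0.0632  0.115 ]
0.112 cfR [0.7327 0.0119 0.115 ]
0.112 cfR2 [0.7321 0.0206 0.115 ]
0.122 pfL [ 0.5674 -0.1272  0.122 ]
0.122 pfR [0.5768 0.0175 0.122 ]
0.122 pbL [ 0.5782 -0.1278  0.122 ]
0.122 pbR [0.5851 0.0171 0.122 ]
0.122 cfM [ 0.7209 -0.0628  0.125 ]
0.122 cfR [0.7246 0.0102 0.125 ]
0.122 cfR2 [0.7241 0.0187 0.125 ]
[([258.8, 223.9], 0.75)]
[ 0.5486 -0.0578  0.098 ]
dispenser_center [209.1, 208.9] [ 0.649  -0.0295  0.0889]
mailer_center [237.0, 198.5] [ 0.6437 -0.0879  0.0816]
[[ 0.6022 -0.0421  0.092 ]
 [ 0.6027 -0.0208  0.092 ]
 [ 0.6917 -0.0202  0.092 ]
 [ 0.6927 -0.0411  0.092 ]]
```

View pics/s10c.png

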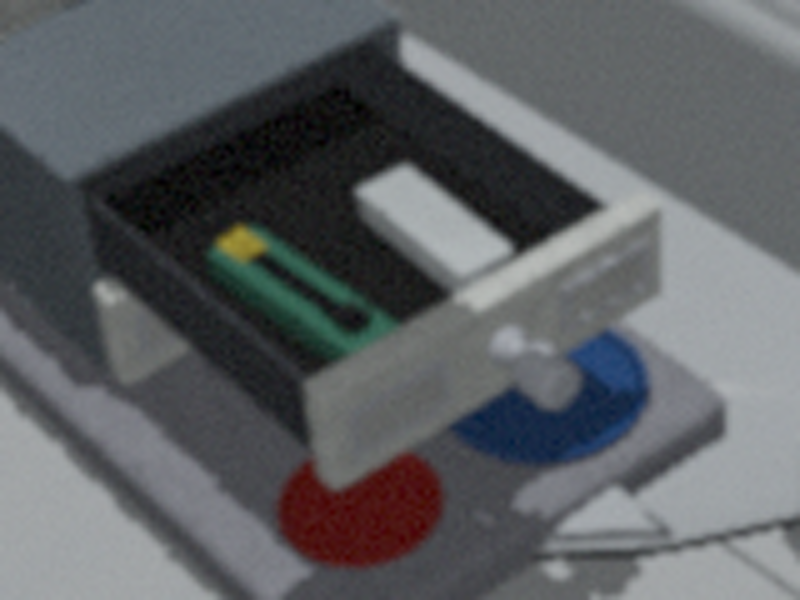

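Opening measures about 0.137, so I can't be sure the drawer hit its stop. The pads also slid off the top of the knob. I'll re-pinch lower and tug to the stop.

Run:
```python
from h import *
np.set_printoptions(precision=4,suppress=True)
th=-.039; R=[np.pi,0,np.pi/2+th]
K=np.array([.5455,-.0562])
robot.move_gripper(.045)
robot.line_to([*K,.16],R,speed=.25)
hit=robot.line_to([*K,.070],speed=.08,stop_force=8)
print(hit,robot.get_state()['position'])
robot.move_gripper(.0,grasp_force=40)
s=robot.get_state();print(s['finger_gap'],s['position'],s['contact_force'],s['time_s'])
d=np.array([-np.cos(.039),np.sin(.039),0])
hit=robot.line_to(s['position']+d*.02,speed=.03,stop_force=14)
s=robot.get_state();print(hit,s['finger_gap'],s['position'],s['contact_force'],s['time_s'])
```

```text
False [ 0.5461 -0.0561  0.0706]
0.015852437401413965 [ 0.5461 -0.0544  0.0708] [-0.7897  4.7701  2.4685] 36.75
True 0.015822276114102078 [ 0.5454 -0.0543  0.0708] [ 1.6562 -0.8462  2.4933] 37.075
```

Run:
```python
from h import *
np.set_printoptions(precision=4,suppress=True)
d=np.array([-np.cos(.039),np.sin(.039),0])
s=robot.get_state()
for f in (18,):
    hit=robot.line_to(s['position']+d*.02,speed=.03,stop_force=f)
    s=robot.get_state();print(hit,s['finger_gap'],s['position'],s['contact_force'],s['time_s'])
robot.move_gripper(.045)
p=s['position']; print(robot.get_state()['position'])
robot.line_to([p[0],p[1],.17],speed=.2)
robot.goto([.57,-.03,.27],[np.pi,0,np.pi/2-.039])
w=robot.get_image('wrist');cv2.imwrite('pics/w11.png',w['color'])
for t,z in dict(drawer_knob=.1,dispenser_center=.0885,mailer_center=.0875).items():
    print(t,[(q['pixel'],round(q['conf'],2),at_z(w,q['pixel'],z)) for q in robot.pinpoint('wrist',t)])
print(robot.get_state()['time_s'])
```

```text
True 0.015825371989381054 [ 0.5457 -0.0542  0.0708] [1.1779 0.6105 1.2756] 37.4167
[ 0.5456 -0.0537  0.0706]
drawer_knob [([250.8, 159.8], 0.82, array([ 0.5456, -0.056 ,  0.1   ]))]
dispenser_center [([283.5, 258.7], 0.7, array([ 0.646 , -0.0305,  0.0885]))]
mailer_center [([227.6, 258.9], 0.62, array([ 0.6444, -0.086 ,  0.0875])), ([251.0, 160.9], 0.24, array([ 0.5482, -0.0569,  0.0875]))]
39.15
```

View pics/w11.png

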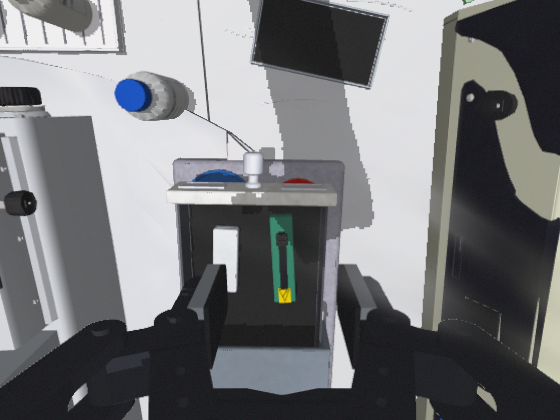

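The drawer is at its stop: 18 N moved it no further. The dispenser lies at about (283,258) in the wrist view with the mailer well clear at (227,258). I'll descend over it until contact.

Run:
```python
from h import *
np.set_printoptions(precision=4,suppress=True)
R=[np.pi,0,np.pi/2]
P=[.647,-.031]
robot.move_gripper(.034)
robot.line_to([*P,.13],R,speed=.2)
robot.line_to([*P,.092],speed=.08,stop_force=6)
w=robot.get_image('wrist');cv2.imwrite('pics/w12.png',w['color'])
hit=robot.line_to([*P,.072],speed=.03,stop_force=5)
s=robot.get_state();print(hit,s['finger_gap'],s['position'],s['contact_force'],s['time_s'])
cv2.imwrite('pics/w12b.png',robot.get_image('wrist')['color'])
```

```text
False 0.0341219275599887 [ 0.6471 -0.031   0.0721] [-0.3192  0.3271 -0.0647] 41.8583
```

View pics/w12b.png

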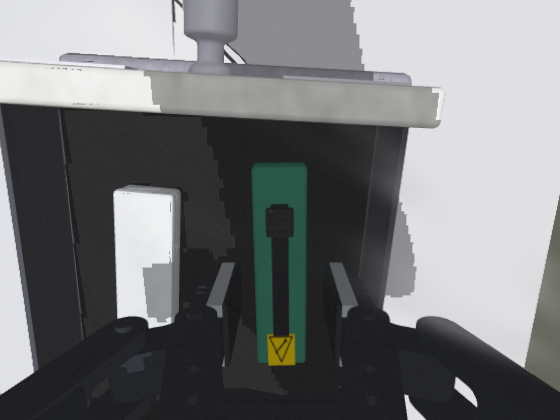

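Run:
```python
from h import *
np.set_printoptions(precision=4,suppress=True)
P=[.647,-.031]
hit=robot.line_to([*P,.052],speed=.02,stop_force=4)
s=robot.get_state();print(hit,s['finger_gap'],s['position'],s['contact_force'],s['time_s'])
cv2.imwrite('pics/w13.png',robot.get_image('wrist')['color'])
```

```text
True 0.033861829738024984 [ 0.6472 -0.0311  0.0562] [ 0.8138 -0.5592  3.2377] 42.6667
```

View pics/w13.png

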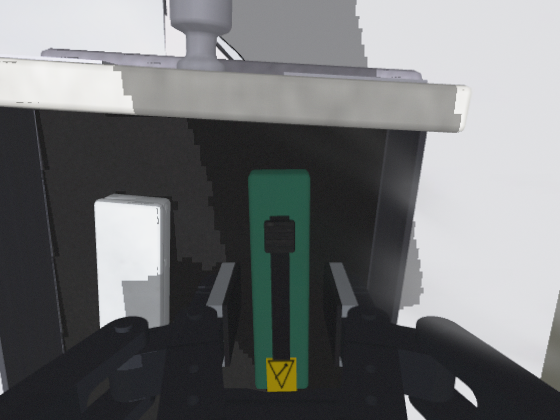

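Contact at TCP z 0.056 means the fingertips sit about 24 mm behind the nominal TCP at this opening, which agrees with the knob grip. They are now on the drawer floor on both sides of the dispenser. I'll raise 3 mm, grip and lift a little.

Run:
```python
from h import *
np.set_printoptions(precision=4,suppress=True)
P=[.647,-.031]
robot.line_to([*P,.0592],speed=.03)
robot.move_gripper(.0,grasp_force=35)
s=robot.get_state();print(s['finger_gap'],s['position'],s['contact_force'],s['time_s'])
robot.line_to([*P,.10],speed=.06)
s=robot.get_state();print(s['finger_gap'],s['position'],s['contact_force'],s['time_s'])
cv2.imwrite('pics/w14.png',robot.get_image('wrist')['color'])
```

```text
0.021153192904005125 [ 0.6467 -0.0311  0.0588] [-0.2743 -0.2313 -0.1975] 43.2583
0.020844572928527746 [ 0.6467 -0.0311  0.0997] [-0.4441 -0.0308 -0.8686] 44.0917
```

View pics/w14.png

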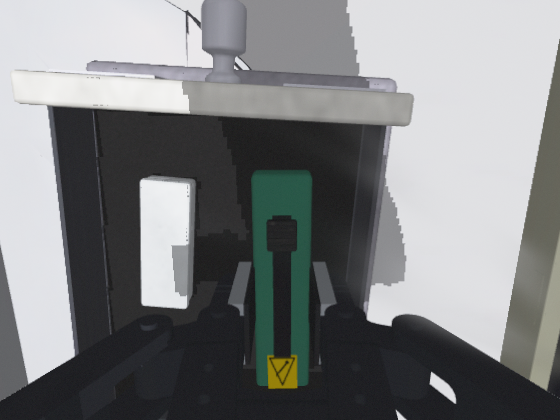

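Run:
```python
from h import *
np.set_printoptions(precision=4,suppress=True)
robot.line_to([.647,-.031,.19],speed=.2)
q=robot.get_state()['q']
for yaw in(2.9,-.24): print(yaw,robot.solve_ik([.435,.016,.15],[np.pi,0,yaw]),robot.solve_ik([.435,.016,-.018],[np.pi,0,yaw]))
robot.goto([.47,.0,.19],[np.pi,0,np.pi/2])
robot.goto([.435,.016,.12],[np.pi,0,2.9])
s=robot.get_state();print(s['position'],s['finger_gap'],s['time_s'])
cv2.imwrite('pics/w15.png',robot.get_image('wrist')['color'])
cv2.imwrite('pics/sc15.png',robot.get_image('scene')['color'])
```

```text
2.9 [ 0.9113  0.3068 -1.1782  1.8664  0.3076  1.1721  2.5275] [ 0.6901  0.5703 -0.9752  2.0604  0.6399  0.8458  2.2386]
-0.24 [ 0.3697  0.1527 -0.4946  1.8806  0.08    1.1276 -0.3944] [ 0.2458  0.3939 -0.3874  2.0745  0.2237  0.7122 -0.525 ]
[0.4361 0.016  0.1202] 0.02097912488427201 46.5667
```

View pics/w15.png

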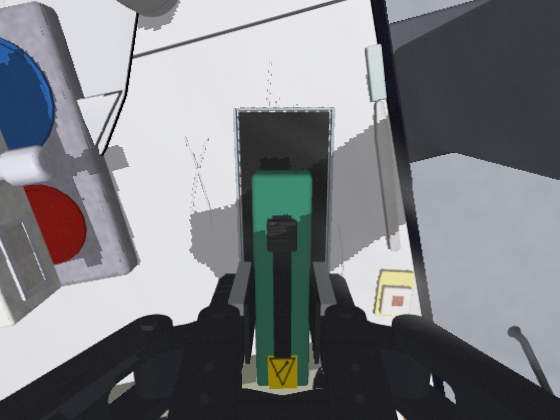

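View pics/sc15.png

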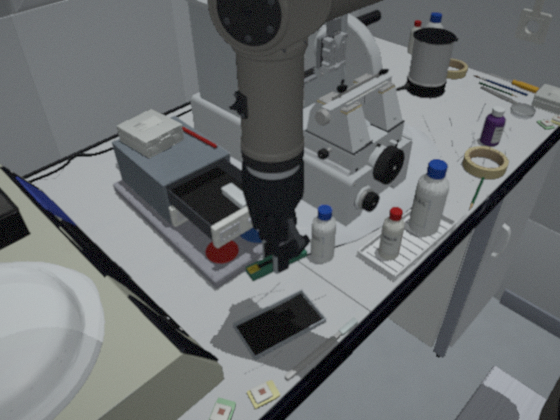

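Run:
```python
from h import *
np.set_printoptions(precision=4,suppress=True)
P=[.435,.016]
robot.line_to([*P,.01],speed=.12,stop_force=8)
hit=robot.line_to([*P,-.024],speed=.03,stop_force=4)
s=robot.get_state();print(hit,s['finger_gap'],s['position'],s['contact_force'],s['time_s'])
cv2.imwrite('pics/w16.png',robot.get_image('wrist')['color'])
```

```text
True 0.020722841367741753 [ 0.4347  0.016  -0.0183] [-1.7963 -0.438   4.6907] 48.6083
```

View pics/w16.png

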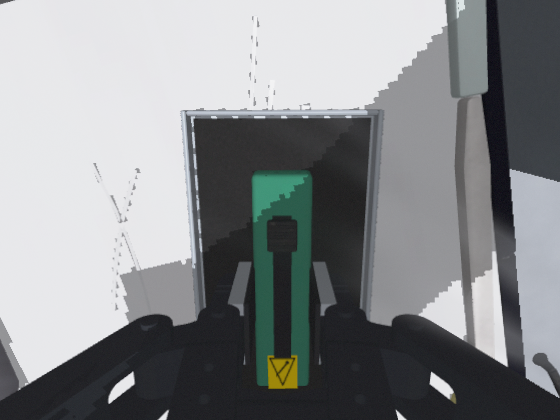

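Run:
```python
from h import *
np.set_printoptions(precision=4,suppress=True)
robot.move_gripper(.030)
robot.line_to([.435,.016,.15],speed=.2)
w=robot.get_image('wrist');cv2.imwrite('pics/w17.png',w['color'])
robot.move_gripper(.045)
robot.goto([.5455,-.0545,.17],[np.pi,0,np.pi/2-.039])
robot.line_to([.5455,-.0545,.070],speed=.1,stop_force=8)
robot.move_gripper(.0,grasp_force=50)
s=robot.get_state();print(s['finger_gap'],s['position'],s['contact_force'],s['time_s'])
d=np.array([np.cos(.039),-np.sin(.039),0])
hit=robot.line_to(s['position']+d*.125,speed=.08,stop_force=12)
s=robot.get_state();print(hit,s['finger_gap'],s['position'],s['contact_force'],s['time_s'])
```

```text
0.0156609281563348 [ 0.5461 -0.0544  0.0709] [-0.1099 -0.1293  4.1784] 52.8667
False 0.015808802207510037 [ 0.6712 -0.0612  0.0709] [ 0.5029 -4.7066  2.7371] 54.5833
```

View pics/w17.png

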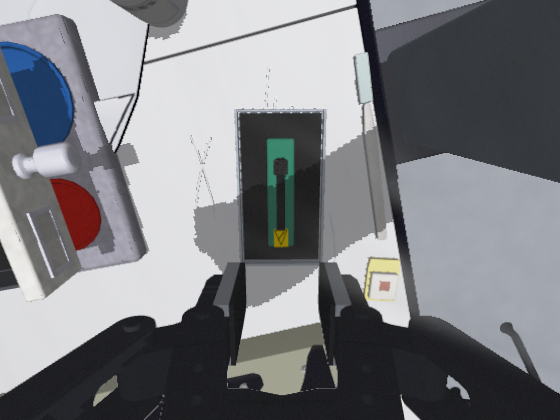

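The dispenser lies flat and centred in the blade tray at (281,192). The drawer has about 15 mm left to go, so I'll push on to the stop.

Run:
```python
from h import *
np.set_printoptions(precision=4,suppress=True)
d=np.array([np.cos(.039),-np.sin(.039),0])
s=robot.get_state()
hit=robot.line_to(s['position']+d*.025,speed=.03,stop_force=15)
s=robot.get_state();print(hit,s['finger_gap'],s['position'],s['contact_force'],s['time_s'])
hit=robot.line_to(s['position']+d*.02,speed=.03,stop_force=18)
s=robot.get_state();print(hit,s['finger_gap'],s['position'],s['contact_force'],s['time_s'])
robot.move_gripper(.045)
p=robot.get_state()['position'];print(p)
robot.line_to([p[0],p[1],.17],speed=.2)
robot.line_to([.50,-.06,.26],speed=.25)
w=robot.get_image('wrist');cv2.imwrite('pics/w18.png',w['color']);cv2.imwrite('pics/sc18.png',robot.get_image('scene')['color'])
print([(q['pixel'],q['conf'],at_z(w,q['pixel'],.1)) for q in robot.pinpoint('wrist','drawer_knob')])
```

```text
True 0.01600625128512724 [ 0.6851 -0.0621  0.071 ] [-1.435   0.14    3.3753] 55.2
True 0.015560465811081194 [ 0.6847 -0.0621  0.071 ] [-1.3019 -0.4649  4.1561] 55.575
[ 0.684  -0.0641  0.0703]
[([288.6, 372.9], 0.67, array([ 0.685 , -0.0622,  0.1   ]))]
```

View pics/w18.png

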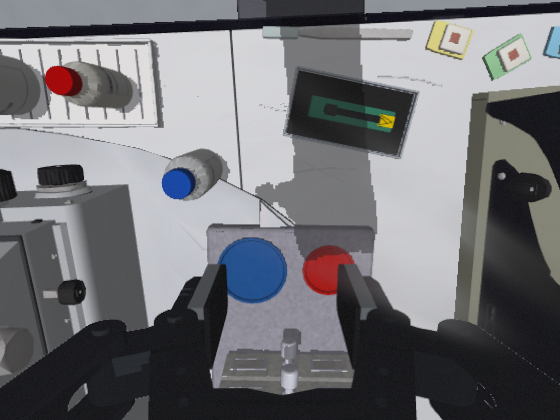

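View pics/sc18.png

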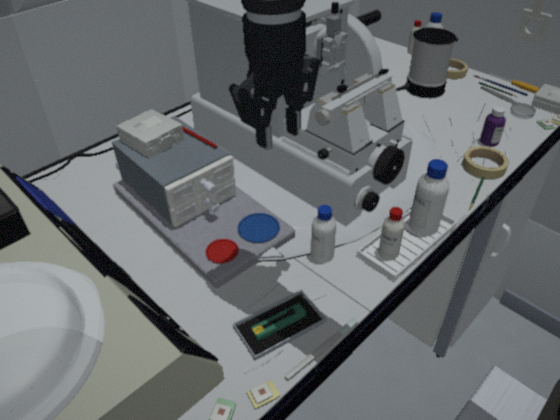

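The drawer is shut at its stop after 0.1395 m of knob travel, and both coasters are clear in the wrist view at (252,270) and (328,270). Now the oil bottle goes back.

Run:
```python
from h import *
np.set_printoptions(precision=4,suppress=True)
R=[np.pi,0,np.pi/2]
robot.line_to([.42,-.12,.26],R,speed=.25)
robot.line_to([.398,-.2345,.20],speed=.25)
robot.move_gripper(.058)
h=robot.line_to([.398,-.2345,.0445],speed=.1,stop_force=8)
robot.move_gripper(.0,grasp_force=40)
s=robot.get_state();print(h,s['finger_gap'],s['position'],s['contact_force'],s['time_s'])
robot.line_to([.398,-.2345,.25],speed=.18)
robot.line_to([.43,-.08,.25],speed=.25)
robot.line_to([.604,-.0125,.20],speed=.25)
robot.line_to([.604,-.0125,.085],speed=.15)
h=robot.line_to([.604,-.0125,.062],speed=.04,stop_force=5)
s=robot.get_state();print(h,s['finger_gap'],s['position'],s['contact_force'],s['time_s'])
cv2.imwrite('pics/w19.png',robot.get_image('wrist')['color']);cv2.imwrite('pics/sc19.png',robot.get_image('scene')['color'])
```

```text
False 0.036550329030565806 [ 0.3985 -0.2349  0.0451] [ 0.0983 -0.6878  4.4171] 61.2667
True 0.036927855463811284 [ 0.6044 -0.0134  0.0688] [ 0.0181 -0.7921  2.6044] 65.6333
```

View pics/w19.png

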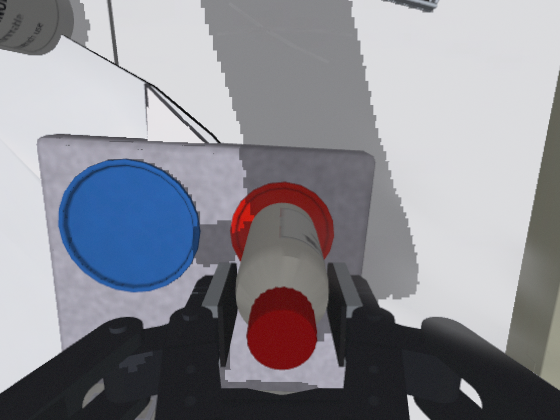

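View pics/sc19.png

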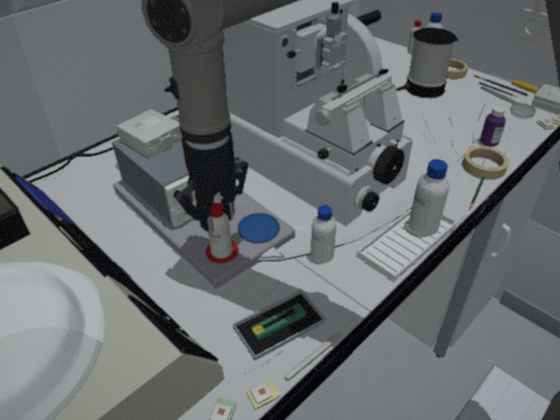

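The oil bottle sits centred in the red recess, in contact at the same z it was picked from. I'll release it and fetch the wash bottle.

Run:
```python
from h import *
np.set_printoptions(precision=4,suppress=True)
robot.move_gripper(.052)
robot.line_to([.604,-.0125,.22],speed=.18)
robot.line_to([.43,-.10,.27],speed=.25)
robot.line_to([.395,-.342,.24],speed=.25)
robot.move_gripper(.085)
h=robot.line_to([.395,-.342,.0845],speed=.1,stop_force=8)
robot.move_gripper(.0,grasp_force=50)
s=robot.get_state();print(h,s['finger_gap'],s['position'],s['contact_force'],s['time_s'])
robot.line_to([.395,-.342,.28],speed=.15)
robot.line_to([.42,-.13,.28],speed=.25)
robot.line_to([.6037,-.0997,.26],speed=.25)
robot.line_to([.6037,-.0997,.125],speed=.15)
h=robot.line_to([.6037,-.0997,.102],speed=.04,stop_force=5)
s=robot.get_state();print(h,s['finger_gap'],s['position'],s['contact_force'],s['time_s'])
cv2.imwrite('pics/w20.png',robot.get_image('wrist')['color']);cv2.imwrite('pics/sc20.png',robot.get_image('scene')['color'])
```

```text
False 0.05604913897735752 [ 0.3958 -0.3427  0.0854] [ 0.3812 -0.2291  3.0762] 71.6333
True 0.05644495957598089 [ 0.6042 -0.101   0.109 ] [ 1.3071 -0.6469  3.5311] 76.4833
```

View pics/w20.png

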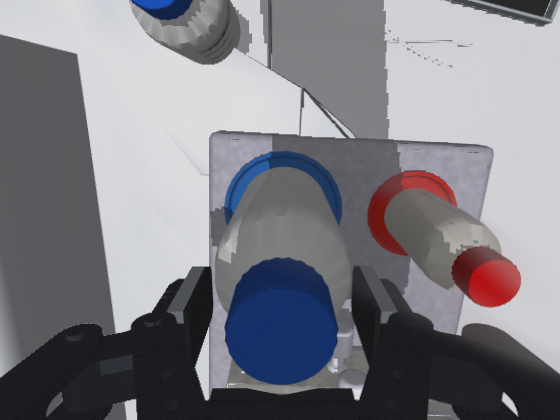

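View pics/sc20.png

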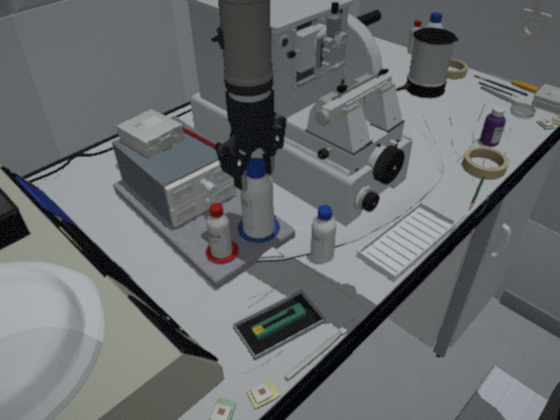

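The wash bottle is centred in the blue recess, in contact at z 0.109 as at pick-up. I'll release it, retreat and check everything.

Run:
```python
from h import *
np.set_printoptions(precision=4,suppress=True)
robot.move_gripper(.075)
robot.line_to([.6037,-.0997,.26],speed=.12)
robot.line_to([.45,-.06,.36],speed=.2)
w=robot.get_image('wrist');cv2.imwrite('pics/w21.png',w['color']);cv2.imwrite('pics/sc21.png',robot.get_image('scene')['color'])
print([(q['pixel'],q['conf'],at_z(w,q['pixel'],.1)) for q in robot.pinpoint('wrist','drawer_knob')])
s=robot.get_state();print(s['time_s'],s['contact_force'])
a=cv2.imread('pics/w21.png');cv2.imwrite('pics/w21c.png',cv2.resize(a[90:390,190:420],None,fx=2.6,fy=2,interpolation=cv2.INTER_CUBIC))
```

```text
[([280.8, 350.1], 0.82, array([ 0.687 , -0.0617,  0.1   ]))]
79.5667 [ 0.5467 -0.6159 -0.8416]
```

View pics/w21c.png

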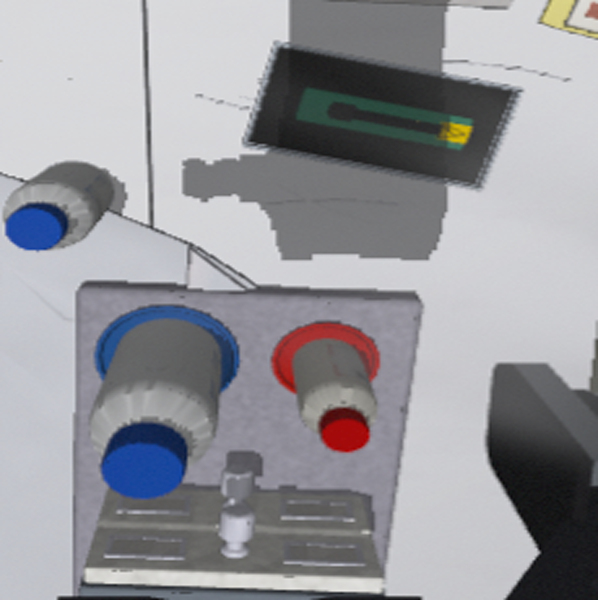

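View pics/sc21.png

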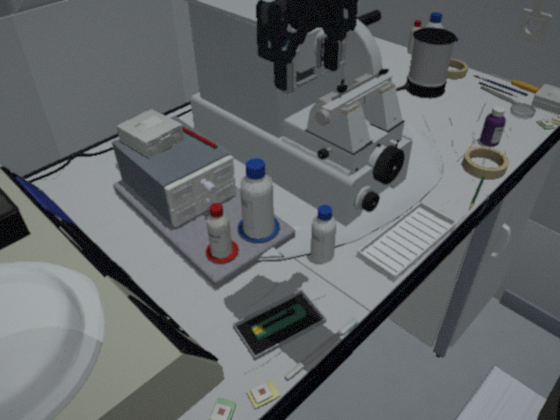

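Run:
```python
from h import *
robot.dwell(0.3)
print(robot.hand_in())
```

```text
the job is handed in; nothing more can be done
None
```

The job is done in the order asked and handed in at about 80 s on the robot clock, with the arm clear of everything.

1. **Bottles to the tray:** both stood upright in the spill tray, one towards each end.
2. **Drawer opened:** it was at its stop; an 18 N pull moved it no further.
3. **Dispenser:** the green blade dispenser was lifted out and laid flat in the blade tray. The mailer stayed in the drawer.
4. **Drawer shut:** it was pushed to its stop, with 0.1395 m of knob travel.
5. **Bottles back:** the oil bottle is on the red coaster and the wash bottle on the blue one.

**Last checks:**
- In the last scene and wrist pictures both bottles are upright and inside their rims, the dispenser is flat and centred in the blade tray, and the look-alike bottle has not moved.
- Each bottle touched down on its coaster at the height it was picked from. The knob measured at x = 0.685–0.687 m, the shut position.

**What disagreed:**
- **First knob pinch:** it was too high and slipped off at the end of the pull, so I pinched again lower to confirm the drawer was at its stop.
- **Fingertip position:** the fingertips sat about 24 mm behind the nominal TCP when they touched the drawer floor, more than the data suggested. I set the later dispenser and knob heights from contact.
- **Wash bottle grip:** the gap read 56 mm against the 58 mm diameter, so the pads probably held it on the shoulder. It did not slip.

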